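# Set the carton stop in its catch and push the carton up to it

### The job

Push the sliding stop along its rail until it drops into the notch of the clip-on catch, without running past it. Then push the small carton along its lane, without lifting it, until it sits flat against the stop, leaving the stop in its notch. Leave the pin's knob and the things standing around alone.

Things in the scene. Friction and masses are not known exactly. Their poses are not given: they have to be found in the camera images.
- board: Grey packing board, 270 x 600 x 12 mm, fixed on the table. Frame: origin at table height; board spans x -105..165, y -300..300 mm; y runs along rail and lane. Lane: the strip x -74..34 mm (mid-line x = -20), floor = board top, ends open; in front a lip 10 mm thick, 18 mm high, behind it the aluminium rail, 30 mm thick, 28 mm high. Other axes named below are this board's.
- stop (a joint): Travel of the stop along the rail, m: 0 with its plate at board y = +210 mm, growing towards -y, to 0.21. Starts at 0 to 0.04, on the +y side of the catch. Runs at about 1 N. From 20 mm before the notch the push rises to 6 to 11 N (pin climbs the ridge), falls off to the crest, then the stop jumps some 10 mm ahead into the notch by itself; leaving the notch either way takes the same push again.
- stop_plate (a point): Middle of the stop's upright aluminium plate, on the lane's mid-line, 30 mm above the lane floor. The plate spans the lane (102 mm in x), is 12 mm thick in y (faces 6 mm either side) and its top is 65 mm above the lane floor. It may be pushed anywhere on its +y face. A dark saddle over the rail, 50 mm long, joins it to the pin.
- stop_pin (a point): Point on the stop at the tip of its index pin when down, at board x = +88 mm, same y as the plate's middle. It meets notch when the stop is seated.
- pin (a joint): Lift of the sprung index pin in the stop, in m: 0 fully down (running free, or seated in the notch), about 0.0035 on the crest of a ridge. Its black knob, 24 mm across, stands on the saddle, top 90 mm above the table. It needs no touching.
- catch: Steel clip-on catch, 42 x 50 mm, fixed on the board behind the rail under the pin's path; its place along the rail differs each time (board y +45 to +135 mm). Two round ridges across the pin's path, tops 24 mm above the board top, 10 mm either side of the notch in y. Origin on the board top below the middle of the notch. Seated: stop_pin at this y, within 3 mm.
- carton_center (a point): Centre of the small closed cardboard carton: 100 (x) x 130 (y) x 60 mm high, 0.2 to 0.45 kg, loose in the lane on the -y side of the stop, 4 mm play each side. Its ends are 65 mm from this point; against the stop it lies 71 mm on the -y side of stop_plate. Sliding it takes about 1 to 4 N.
- tape_roll: Bystander: brown roll of tape lying flat on the table off the board's +y end, 90 mm across, 48 mm high; origin at its underside.
- glue_stick: Bystander: white glue stick, 28 mm across, 85 mm high, standing on the board behind the rail; origin at its underside.
- cutter: Bystander: black closed box cutter, 24 x 160 x 17 mm, lying on the table off the board's -y end; origin at its underside.
- notch (a point): Bottom of the pin tip's seat between the ridges of the catch, 20.5 mm above the board top.
Mind the look-alikes: they are no part of the job. What is shaped like the part that bears carton_center but green, orange or yellow is not meant.

How it is judged:
On the way, in this order (a step that is already met when the one before it is completed fails the run):
1. the stop has dropped into the notch of the catch (y of stop_pin in the frame of catch between -0.003 and 0.003 m and value of joint pin below 0.0015 m), for 0.3 s.
2. the carton is up against the seated stop (all of step 1 and y of carton_center in the frame of stop_plate between -0.076 and -0.066 m and angle between the y axis of carton_center and the y axis of board, either way round below 0.08 rad), for 0.2 s.
At the end, for the whole second after the job is handed in: The stop's pin is down in the notch (within 3 mm along the rail), the carton stands flat on the lane floor, square to the lane within 0.08 rad, with its end within 5 mm of the stop's plate, at rest (all of step 2 and z of carton_center in the frame of board below 0.046 m and angle between carton_center's own z axis and vertical below 0.06 rad and linear speed of carton below 0.01 m/s); the robot touches nothing.
It fails at once if the stop is pushed past the notch (y of stop_pin in the frame of catch below -0.012 m).
It fails at once if the carton is lifted or tipped (z of carton_center in the frame of board above 0.054 m or angle between carton_center's own z axis and vertical above 0.25 rad).
It fails at once if the pin is pulled up by its knob (value of joint pin above 0.008 m).
It fails at once if the hand touches the pin's knob (contact force between the fingers and pin_c1 above 1 N).
It fails at once if a thing standing around is moved more than 2 cm or knocked over (distance of any of tape_roll, glue_stick, cutter from where it was at the start of the episode above 0.02 m or angle between any of tape_roll, glue_stick, cutter's own z axis and vertical above 0.4 rad).
It also fails if it takes over 64 s, if anything falls off the work surface, if the arm or the gripper's body presses on something with over 40 N, if the wrist force passes 120 N, or if a joint passes its speed limit or range.

### The arm

A 6-joint arm with a two-finger parallel gripper is mounted at the origin on the work surface. World frame = base frame: x ahead of the robot, y to its left, z up, the work surface at z = 0. Lengths are in m, angles in rad, forces in N, time in s.
With the tool pointing down it reaches from about 0.375 to 0.975 m from the base axis. Payload 3.8 kg.
Tool frame: the origin (TCP) lies midway between the tips of the shut fingers; the grasp point (between the pads) lies 19 mm behind it; z points along the fingers, y is the line along which they close (so a half turn about z gives the same grasp; the last joint's range is limited). The gripper opens to 85 mm and grips with 20 to 120 N. Pads are 22 mm wide; open, the fingers measure 114 mm over their backs; the gripper's body (76 mm by 85 mm) begins 54 mm behind the grasp point. The pads swing forward as they close: fully open they stand 13 mm farther back than shut.
Start: joints at [1.215, 0.264, 1.604, -0, 1.274, -0.037], TCP at [0.212, 0.641, 0.201] pointing down, gripper open.
Joint ranges: [-2.63, 2.63], [-0.94, 2.18], [0.31, 2.57], [-1.31, 4.45], [0, 2.66], [-2.55, 2.55]. Speed limits (rad/s): [2.57, 2.57, 3.14, 3.14, 3.14, 3.14].

### API

Orientations are given as a rotation vector (axis times angle).
In Python, from workcell import read_state, vision, ticket gives the robot as it stands. The module is installed in compiled form; this text tells all that it offers.
- The arm moves only by the tool jog_arm, never from a script. Its arguments are lists of equal length, an entry for each row: "turn": the turn, a rotation vector about the tool's x, y, z in rad, a list of three; "delta_pos": the shift along the tool's x, y, z in m, a list of three; "gripper": the finger opening in m, from 0 to 0.0854. In form: {"turn": [[rx, ry, rz], ...], "delta_pos": [[dx, dy, dz], ...], "gripper": [gripper, ...]}. A call has 1 to 20 rows; each row shifts and turns the commanded pose from where the row before left it, along the tool's axes as they then stand; what a row does not reach is not made up. A row lasts 1/12 s, in which the tool goes at most 41.7 mm and 7.16 degrees, less where a joint would pass 70% of its speed; a pose out of reach is approached as far as the arm can. A call with a gripper value outside its range is refused whole. The fingers move at their own pace and stop on an object; "grip_force" is the grip in N (left out, the last holds). Time passes only in rows, so rows that do not move let the fingers close. It gives the time, the measured TCP pose, the force, the opening and the grip force at its end, in the units of the state.
- read_state(): the state, without advancing time (a new reading comes with each control period).
- vision.read_camera(name): name is "scene" or "top" or "wrist"; returns the picture (480x640x3 uint8, red, green, blue); there is no depth.
- vision.calibration(name): a dict with "vfov" (degrees; the focal length in pixels is half the picture's height over the tangent of half this angle, whatever the lens; pixels are square), "cx", "cy" (the principal point, pixels), "R" (3x3) and "t" (3): a world point X has camera coordinates R X + t; the wrist camera has in their place "mount" (4x4, takes a point from camera to tool coordinates, whose origin is the TCP and whose axes are the flange's). Camera axes: x right, y down, z forward; pixel columns grow to the right and rows downward; lengths in m; the calibration is good to about 2 mm. A picture is of the moment at which its call begins: read the wrist's pose just before it. calibration takes no time and is no camera call.
- ticket.finish_job(): hands the job in; it is judged then, once.
The state is a dict: "time": time; "q": joint angles; "joint_vel": joint speeds; "joint_torque": joint torques, N m; "tool_pos": TCP position; "tcp_rot": TCP orientation; "wrist_force": force on the tool from outside, world axes, zero at the start; "torque": the same for the moment, N m; "width": opening from 0.0 (shut) to 1.0 (fully open); "grip_force": force on a finger pad.
Only numpy, scipy, OpenCV 4.12 (cv2) and the standard library are available. Lean on these libraries where they do the work, as an engineer would, in place of code of your own. Each camera call takes 0.05 s, during which the arm holds its last target. There are 200 camera calls.

## Working session

There is one attempt and no reset: what is moved stays moved. The work goes in short steps, Python scripts to look and compute and a tool call to move; the robot and the scene stay as the last step left them, time stands still between calls to the robot, and variables do not carry over. Pictures are saved under pics/ and viewed, at most 10 in all, crops included, and the job is handed in when it is done.

Besides the shell and the picture viewer there is one more tool, called after "Request:" as name(argument=value, ...) on one line, values as JSON. jog_arm: Moves the arm, as the interface text tells. Its arguments: {"type":"object","properties":{"turn":{"type":"array","items":{"type":"array","items":{"type":"number"}}},"delta_pos":{"type":"array","items":{"type":"array","items":{"type":"number"}}},"gripper":{"type":"array","items":{"type":"number"}},"grip_force":{"type":"number"}},"required":["turn","delta_pos","gripper"]}

```bash
mkdir -p pics
python3 - <<'E'
from workcell import read_state, vision
import cv2,json
s=read_state();print({k:s[k] for k in('time','tool_pos','tcp_rot','q','width')})
for n in('top','scene'):
    im=vision.read_camera(n);cv2.imwrite(f'pics/{n}0.png',im[:,:,::-1]);print(n,vision.calibration(n))
print(vision.calibration('wrist'))
E
```

```text
{'time': 0.0, 'tool_pos': array([0.21128571, 0.64025007, 0.19976964]), 'tcp_rot': array([-0.4985725 , -3.10134709,  0.00337911]), 'q': array([ 1.21510592e+00,  2.64738800e-01,  1.60537790e+00, -3.80838101e-06,
        1.27366885e+00, -3.68969168e-02]), 'width': 1.0003664828428098}
top {'vfov': 50.78900771918826, 'cx': 326.4165872868507, 'cy': 240.643429609067, 'R': array([[-0.02601577, -0.99937326,  0.02400563],
       [-0.99119127,  0.02266846, -0.13048378],
       [ 0.12985783, -0.02718881, -0.99115978]]), 't': array([0.01368781, 0.54285334, 1.05637269])}
scene {'vfov': 55.19442361005858, 'cx': 319.3857917539949, 'cy': 241.11811021370107, 'R': array([[-0.43998054,  0.89796559,  0.00865582],
       [ 0.61712254,  0.30934866, -0.72350755],
       [-0.65236255, -0.31298754, -0.6902622 ]]), 't': array([ 0.2111837 , -0.28557202,  1.37028799])}
{'vfov': 66.75686519237729, 'cx': 319.7260213581333, 'cy': 246.83937091889786, 'mount': array([[ 1.12828160e-03, -9.45193136e-01, -3.26509820e-01,
         8.36127648e-02],
       [ 9.99999360e-01,  1.03998670e-03,  4.44986884e-04,
         1.29564280e-04],
       [-8.10326785e-05, -3.26510114e-01,  9.45193705e-01,
        -1.71991927e-01],
       [ 0.00000000e+00,  0.00000000e+00,  0.00000000e+00,
         1.00000000e+00]])}
```

View pics/top0.png

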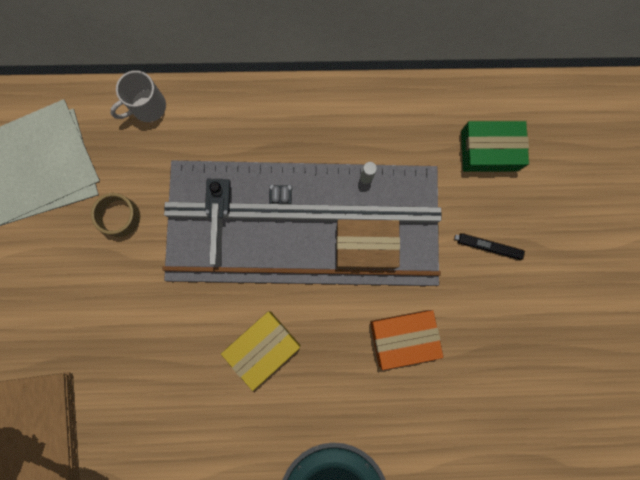

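View pics/scene0.png

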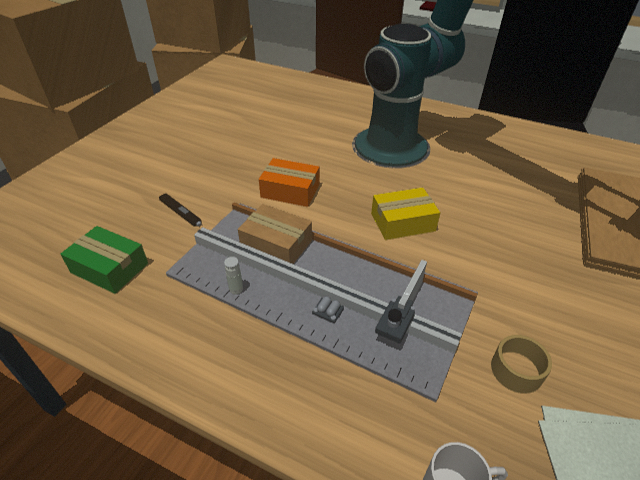

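The top view shows the board with corners near (172,161), (438,166), (439,285) and (165,281). The stop plate is at (214,235), the knob at (215,188), the catch at (280,193), the brown carton at (368,244) and the glue stick at (368,172). The scene view shows the same layout. World +y is to the left in the top view.

```bash
cat > h.py <<'E'
import numpy as np
from workcell import vision
def cam(n):
    c=vision.calibration(n);f=240/np.tan(np.radians(c['vfov']/2));return c,f
def ray(n,u,v,z):
    c,f=cam(n);R=np.array(c['R']);t=np.array(c['t'])
    d=R.T@np.array([(u-c['cx'])/f,(v-c['cy'])/f,1]);o=-R.T@t
    return o+d*(z-o[2])/d[2]
def proj(n,X):
    c,f=cam(n);p=c['R']@np.array(X)+c['t'];return np.array([f*p[0]/p[2]+c['cx'],f*p[1]/p[2]+c['cy']])
E
python3 - <<'E'
from h import *
import cv2
P={'c++':(172,161),'c+-':(438,166),'c--':(439,285),'c-+':(165,281)}
for k,p in P.items():print(k,ray('top',*p,.012))
print('plate top ends',ray('top',216,204,.077),ray('top',213,264,.077))
print('knob',ray('top',215,187,.09)); print('catch',ray('top',280.5,194,.034))
for p in((337,220),(400,222),(400,249),(336,247)):print('carton',ray('top',*p,.072))
im=cv2.imread('pics/top0.png')[145:300,150:450]
cv2.imwrite('pics/crop.png',cv2.resize(im,(780,403),interpolation=cv2.INTER_CUBIC))
E
```

```text
c++ [0.73355452 0.34039313 0.012     ]
c+- [ 0.7105855  -0.25710838  0.012     ]
c-- [ 0.44237793 -0.24455318  0.012     ]
c-+ [0.46592545 0.35182006 0.012     ]
plate top ends [0.61989232 0.22981599 0.077     ] [0.4945558 0.2356497 0.077    ]
knob [0.65302194 0.22946196 0.09      ]
catch [0.64822047 0.09798637 0.034     ]
carton [ 0.58141033 -0.02193643  0.072     ]
carton [ 0.57424416 -0.15444996  0.072     ]
carton [ 0.51711128 -0.15187195  0.072     ]
carton [ 0.52441796 -0.01821033  0.072     ]
```

View pics/crop.png

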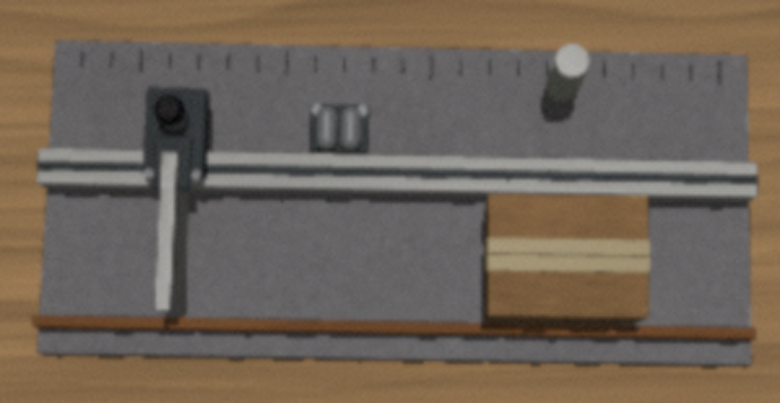

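Request:
jog_arm(turn=[[0, 0, 0.1076], [0, 0, 0.1076], [0, 0, 0.1076], [0, 0, 0.1076], [0, 0, 0.1076], [0, 0, 0.1076], [0, 0, 0.1076], [0, 0, 0.1076], [0, 0, 0.1076], [0, 0, 0.1076], [0, 0, 0.1076], [0, 0, 0.1076], [0, 0, 0]], delta_pos=[[0, 0, 0], [0, 0, 0], [0, 0, 0], [0, 0, 0], [0, 0, 0], [0, 0, 0], [0, 0, 0], [0, 0, 0], [0, 0, 0], [0, 0, 0], [0, 0, 0], [0, 0, 0], [0, 0, 0]], gripper=[0.03, 0.03, 0.03, 0.03, 0.03, 0.03, 0.03, 0.03, 0.03, 0.03, 0.03, 0.03, 0.03])

```text
time: 1.18
tool_pos: [0.2114, 0.6405, 0.2003]
tcp_rot: [2.267, 2.174, -0.002]
wrist_force: [0.1, -0.0, 1.3]
width: 0.349
grip_force: 0.0
```

Request:
jog_arm(turn=[[0, 0, 0], [0, 0, 0], [0, 0, 0], [0, 0, 0], [0, 0, 0], [0, 0, 0], [0, 0, 0], [0, 0, 0], [0, 0, 0], [0, 0, 0], [0, 0, 0], [0, 0, 0], [0, 0, 0], [0, 0, 0], [0, 0, 0], [0, 0, 0], [0, 0, 0]], delta_pos=[[-0.022, 0.0219, 0], [-0.022, 0.0219, 0], [-0.022, 0.0219, 0], [-0.022, 0.0219, 0], [-0.022, 0.0219, 0], [-0.022, 0.0219, 0], [-0.022, 0.0219, 0], [-0.022, 0.0219, 0], [-0.022, 0.0219, 0], [-0.022, 0.0219, 0], [-0.022, 0.0219, 0], [-0.022, 0.0219, 0], [-0.022, 0.0219, 0], [-0.022, 0.0219, 0], [-0.022, 0.0219, 0], [-0.022, 0.0219, 0], [0, 0, 0]], gripper=[0.03, 0.03, 0.03, 0.03, 0.03, 0.03, 0.03, 0.03, 0.03, 0.03, 0.03, 0.03, 0.03, 0.03, 0.03, 0.03, 0.03])

```text
time: 2.6
tool_pos: [0.5511, 0.2713, 0.2007]
tcp_rot: [2.263, 2.175, -0.001]
wrist_force: [-0.2, 0.0, 0.2]
width: 0.351
grip_force: 0.0
```

Request:
jog_arm(turn=[[0, 0, 0], [0, 0, 0], [0, 0, 0], [0, 0, 0], [0, 0, 0], [0, 0, 0], [0, 0, 0], [0, 0, 0], [0, 0, 0]], delta_pos=[[0, -0.004, 0.02], [0, 0, 0.02], [0, 0, 0.02], [0, 0, 0.02], [0, 0, 0.02], [0, 0, 0.02], [0, 0, 0.02], [0, 0, 0.015], [0, 0, 0]], gripper=[0.03, 0.03, 0.03, 0.03, 0.03, 0.03, 0.03, 0.03, 0.03])

```text
time: 3.35
tool_pos: [0.5401, 0.2745, 0.0417]
tcp_rot: [-2.26, -2.179, 0.012]
wrist_force: [-1.3, 0.2, -0.8]
width: 0.355
grip_force: 0.0
```

Request:
jog_arm(turn=[[0, 0, 0], [0, 0, 0], [0, 0, 0], [0, 0, 0], [0, 0, 0], [0, 0, 0], [0, 0, 0], [0, 0, 0], [0, 0, 0], [0, 0, 0], [0, 0, 0], [0, 0, 0], [0, 0, 0], [0, 0, 0], [0, 0, 0]], delta_pos=[[-0.008, 0, 0], [-0.008, 0, 0], [-0.008, 0, 0], [-0.008, 0, 0], [-0.008, 0, 0], [-0.008, 0, 0], [-0.008, 0, 0], [-0.008, 0, 0], [-0.008, 0, 0], [-0.008, 0, 0], [-0.008, 0, 0], [-0.008, 0, 0], [-0.006, 0, 0], [-0.004, 0, 0], [0, 0, 0]], gripper=[0.03, 0.03, 0.03, 0.03, 0.03, 0.03, 0.03, 0.03, 0.03, 0.03, 0.03, 0.03, 0.03, 0.03, 0.03])

```text
time: 4.6
tool_pos: [0.5397, 0.1689, 0.046]
tcp_rot: [-2.265, -2.177, 0.0]
wrist_force: [-0.9, -0.5, -0.9]
width: 0.353
grip_force: 0.0
```

Run:
```python
from h import *
import cv2
a=vision.read_camera('top')[145:300,150:450];b=vision.read_camera('scene')[190:400,160:480]
im=np.vstack([cv2.resize(a,(600,310)),cv2.resize(b,(600,290))])[:,:,::-1]
cv2.imwrite('pics/p1.png',im)
```

```text
(no output)
```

View pics/p1.png

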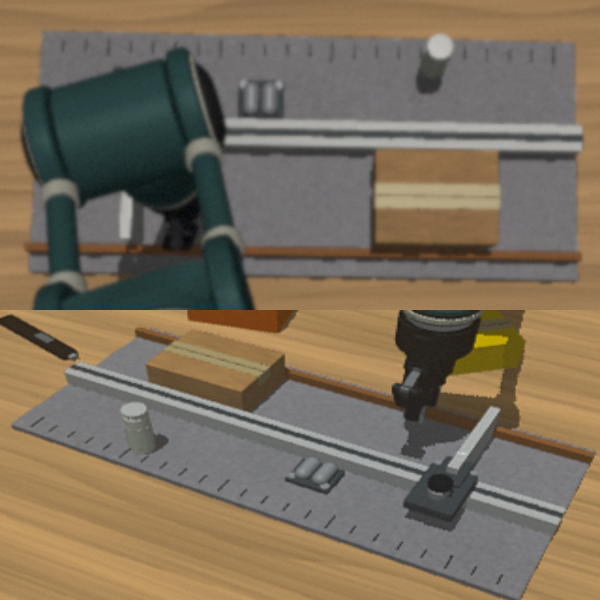

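Run:
```python
from h import *
from workcell import read_state
s=read_state();print(s['time'],s['tool_pos'],s['tcp_rot'],s['wrist_force'])
for X in ((.5397,.1689,.046),(.54,.2745,.042),(.5397,.2306,.077)):
    for n in('scene','top'):print(X,n,proj(n,X))
print(ray('scene',425,262,.077),ray('scene',395,316,.09))
```

```text
4.7 [0.53983432 0.16974048 0.04610909] [-2.26490680e+00 -2.17698053e+00 -3.83050956e-04] [ 0.70562691 -0.25704639  1.21634096]
(0.5397, 0.1689, 0.046) scene [381.248529   273.80088126]
(0.5397, 0.1689, 0.046) top [247.48075659 243.33683507]
(0.54, 0.2745, 0.042) scene [431.46049327 293.07733567]
(0.54, 0.2745, 0.042) top [197.99402548 244.56265395]
(0.5397, 0.2306, 0.077) scene [412.69674363 273.57253623]
(0.5397, 0.2306, 0.077) top [215.52717657 242.13876684]
[0.4986955  0.24301126 0.077     ] [0.66222915 0.23559279 0.09      ]
```

Run:
```python
from h import *
import cv2
a=cv2.imread('pics/scene0.png')[240:350,350:480];b=vision.read_camera('scene')[240:350,350:480][:,:,::-1]
w=vision.read_camera('wrist')[:,:,::-1]
r=np.hstack([cv2.resize(x,(400,338),interpolation=cv2.INTER_CUBIC) for x in(a,b)])
r=np.vstack([r,np.hstack([cv2.resize(w,(349,262)),np.zeros((262,451,3),np.uint8)])])
cv2.imwrite('pics/p2.png',r)
```

```text
(no output)
```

View pics/p2.png

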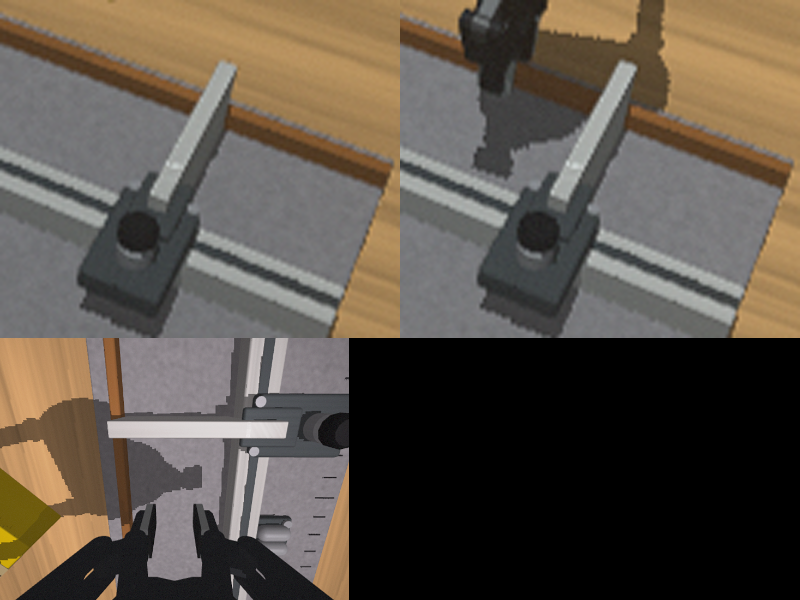

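The stop hasn't moved: its plate is still at (213,235) in the top view, and the fingers are now on its -y side with no lasting force. I'll go back over the plate and push again in small, checked steps.

Request:
jog_arm(turn=[[0, 0, 0], [0, 0, 0], [0, 0, 0], [0, 0, 0], [0, 0, 0], [0, 0, 0], [0, 0, 0], [0, 0, 0], [0, 0, 0], [0, 0, 0], [0, 0, 0], [0, 0, 0], [0, 0, 0]], delta_pos=[[0, 0, -0.025], [0, 0, -0.025], [0, 0, -0.025], [0, 0, -0.015], [0.025, 0, 0], [0.025, 0, 0], [0.025, 0, 0], [0.025, 0, 0], [0, 0, 0.025], [0, 0, 0.025], [0, 0, 0.025], [0, 0, 0.015], [0, 0, 0]], gripper=[0.03, 0.03, 0.03, 0.03, 0.03, 0.03, 0.03, 0.03, 0.03, 0.03, 0.03, 0.03, 0.03])

```text
time: 5.88
tool_pos: [0.54, 0.2687, 0.0415]
tcp_rot: [-2.262, -2.177, 0.012]
wrist_force: [-1.1, -0.1, -1.4]
width: 0.352
grip_force: 0.0
```

Run:
```python
from h import *
import cv2
a=vision.read_camera('top')[145:300,150:300];b=vision.read_camera('scene')[220:350,340:490]
cv2.imwrite('pics/p3.png',np.hstack([cv2.resize(x,(400,380)) for x in(a,b)])[:,:,::-1])
```

```text
(no output)
```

View pics/p3.png

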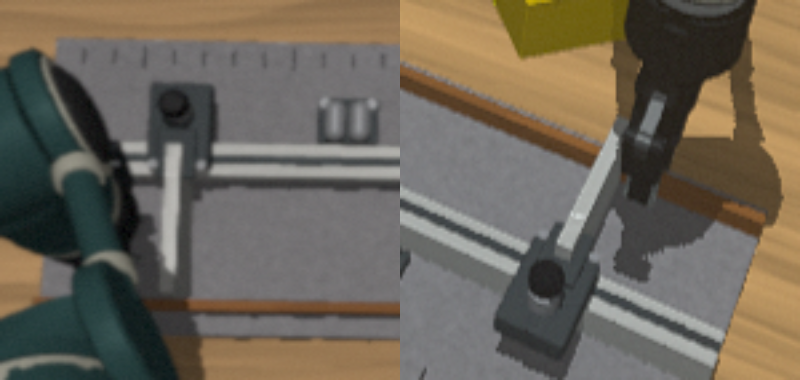

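The fingers are on the +y side of the plate, which stands unmoved, with fingertips near (640,190) in the scene crop. Now a short, slow push.

Request:
jog_arm(turn=[[0, 0, 0], [0, 0, 0], [0, 0, 0], [0, 0, 0], [0, 0, 0], [0, 0, 0]], delta_pos=[[-0.005, 0, 0], [-0.005, 0, 0], [-0.005, 0, 0], [-0.005, 0, 0], [-0.005, 0, 0], [-0.005, 0, 0]], gripper=[0.03, 0.03, 0.03, 0.03, 0.03, 0.03])

```text
time: 6.48
tool_pos: [0.5427, 0.239, 0.0466]
tcp_rot: [2.265, 2.177, 0.001]
wrist_force: [0.1, -0.3, -0.3]
width: 0.35
grip_force: 0.0
```

Request:
jog_arm(turn=[[0, 0, 0], [0, 0, 0]], delta_pos=[[-0.005, 0, 0], [-0.005, 0, 0]], gripper=[0.03, 0.03])

```text
time: 6.65
tool_pos: [0.5423, 0.2293, 0.0464]
tcp_rot: [-2.265, -2.177, -0.001]
wrist_force: [0.4, 1.1, 0.5]
width: 0.349
grip_force: 0.5
```

Run:
```python
from h import *
import cv2
a=vision.read_camera('wrist');b=vision.read_camera('scene')[220:350,340:490]
cv2.imwrite('pics/p4.png',np.hstack([cv2.resize(x,(400,340)) for x in(a,b)])[:,:,::-1])
```

```text
(no output)
```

View pics/p4.png

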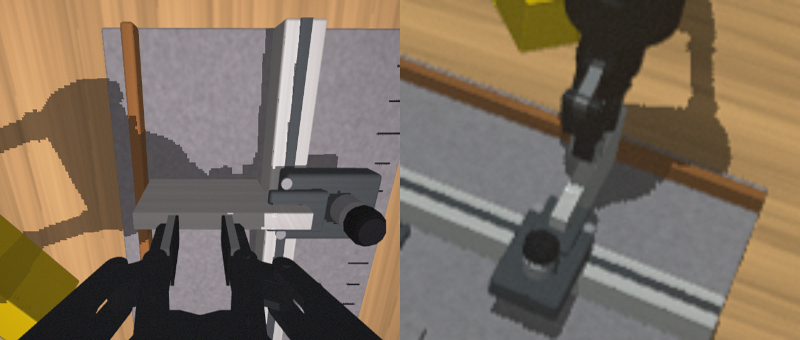

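```bash
cat >> h.py <<'E'
import cv2
O=np.array([.5581,.0488]);a=-.039;EX=np.array([np.cos(a),np.sin(a)]);EY=np.array([-np.sin(a),np.cos(a)])
def bd(X):d=np.array(X)[:2]-O;return np.round(1000*np.array([d@EX,d@EY]),1)
def knob(rgb):
    # black knob: darkest compact blob near board x=88, top view of the scene camera
    g=rgb.max(2);m=np.zeros(g.shape,np.uint8)
    P=[proj('scene',np.r_[O+EX*x+EY*y,.085]) for x,y in((.062,.23),(.112,.23),(.112,.02),(.062,.02))]
    cv2.fillPoly(m,[np.int32(np.round(P))],1);m&=(g<40).astype(np.uint8)
    n,l,s,c=cv2.connectedComponentsWithStats(m)
    return [(int(s[i,4]),c[i].round(1),bd(ray('scene',*c[i],.085))) for i in range(1,n) if s[i,4]>30]
E
python3 - <<'E'
from h import *
from workcell import read_state
print(knob(cv2.imread('pics/scene0.png')[:,:,::-1]))
s=read_state();print(s['time'],bd(s['tool_pos']),s['wrist_force'])
print(knob(vision.read_camera('scene')))
E
```

```text
[(128, array([394.6, 315.2]), array([ 91.6, 188.5]))]
6.75 [-22.8 179.2] [-0.23442011 -1.43644028  1.94071578]
[(113, array([392.6, 314.3]), array([ 91.5, 184.8]))]
```

Request:
jog_arm(turn=[[0, 0, 0], [0, 0, 0], [0, 0, 0], [0, 0, 0]], delta_pos=[[-0.004, 0, 0], [-0.004, 0, 0], [-0.004, 0, 0], [-0.004, 0, 0]], gripper=[0.03, 0.03, 0.03, 0.03])

```text
time: 7.13
tool_pos: [0.5417, 0.2136, 0.0464]
tcp_rot: [2.264, 2.178, 0.001]
wrist_force: [0.7, 1.3, 4.1]
width: 0.346
grip_force: 1.6
```

Run:
```python
from h import *
from workcell import read_state
s=read_state();print(s['time'],bd(s['tool_pos']),s['tool_pos'],s['wrist_force'],s['grip_force'])
print(knob(vision.read_camera('scene')))
w=vision.read_camera('wrist');cv2.imwrite('pics/w5.png',w[:,:,::-1])
```

```text
7.1333 [-22.8 164.1] [0.54171615 0.21364739 0.04635876] [0.70806947 1.29666783 4.06494967] 1.5578763287641095
[(109, array([385.6, 311.6]), array([ 91.9, 171.5]))]
```

View pics/w5.png

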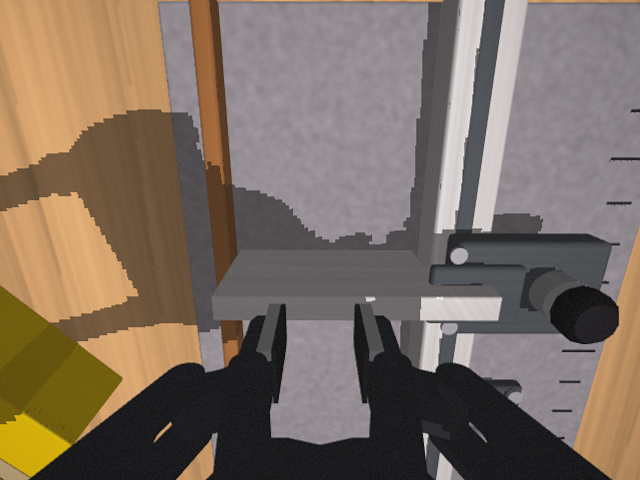

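The wrist view shows the plate top at rows 296-320 and the fingertips at rows 305 and up, overlapping it. The edge-on pads sink into the plate and slip through. I'll shut the fingers and push with the flat back of a finger instead, with the tool turned 90°.

Request:
jog_arm(turn=[[0, 0, 0], [0, 0, 0], [0, 0, 0], [0, 0, 0], [0, 0, 0], [0, 0, 0], [0, 0, 0]], delta_pos=[[0, 0, -0.02], [0, 0, -0.02], [0, 0, -0.02], [0, 0, -0.02], [0.03, 0, 0], [0.028, 0, 0], [0, 0, 0]], gripper=[0.03, 0.03, 0.03, 0.03, 0, 0, 0])

```text
time: 7.82
tool_pos: [0.5441, 0.2754, 0.1265]
tcp_rot: [-2.262, -2.179, -0.004]
wrist_force: [0.4, 0.4, -0.4]
width: 0.003
grip_force: 0.0
```

Request:
jog_arm(turn=[[0, 0, -0.1122], [0, 0, -0.1122], [0, 0, -0.1122], [0, 0, -0.1122], [0, 0, -0.1122], [0, 0, -0.1122], [0, 0, -0.1122], [0, 0, -0.1122], [0, 0, -0.1122], [0, 0, -0.1122], [0, 0, -0.1122], [0, 0, -0.1122], [0, 0, -0.1122], [0, 0, -0.1122], [0, 0, 0]], delta_pos=[[0, 0, 0], [0, 0, 0], [0, 0, 0], [0, 0, 0], [0, 0, 0], [0, 0, 0], [0, 0, 0], [0, 0, 0], [0, 0, 0], [0, 0, 0], [0, 0, 0], [0, 0, 0], [0, 0, 0], [0, 0, 0], [0, 0, 0]], gripper=[0, 0, 0, 0, 0, 0, 0, 0, 0, 0, 0, 0, 0, 0, 0])

```text
time: 9.07
tool_pos: [0.543, 0.2709, 0.125]
tcp_rot: [-0.057, -3.139, 0.002]
wrist_force: [-0.4, 0.8, -0.0]
width: -0.001
grip_force: 0.0
```

Run:
```python
from h import *
from workcell import read_state
from scipy.spatial.transform import Rotation as R
s=read_state();print(s['time'],bd(s['tool_pos']),s['tool_pos'],s['wrist_force'],s['width'],s['q'])
print(R.from_rotvec(s['tcp_rot']).as_matrix().round(3))
print(knob(vision.read_camera('scene')))
```

```text
9.0667 [-23.8 221.4] [0.54299029 0.27094886 0.12502189] [-3.71141348e-01  8.34491761e-01 -6.71634016e-04] -0.0009127244443172567 [ 4.21999895e-01  1.95834377e-01  1.83195366e+00 -3.59702383e-04
  1.11586118e+00 -1.11229553e+00]
[[-0.999  0.036 -0.002]
 [ 0.036  0.999 -0.001]
 [ 0.002 -0.001 -1.   ]]
[(78, array([384.9, 312.1]), array([ 93.6, 171. ]))]
```

Request:
jog_arm(turn=[[0, 0, 0], [0, 0, 0], [0, 0, 0], [0, 0, 0], [0, 0, 0], [0, 0, 0], [0, 0, 0], [0, 0, 0], [0, 0, 0], [0, 0, 0], [0, 0, 0], [0, 0, 0], [0, 0, 0]], delta_pos=[[0, 0, 0.02], [0, 0, 0.02], [0, 0, 0.02], [0, 0, 0.02], [0, 0, 0.005], [0, -0.006, 0], [0, -0.006, 0], [0, -0.006, 0], [0, -0.006, 0], [0, -0.006, 0], [0, -0.006, 0], [0, -0.006, 0], [0, -0.006, 0]], gripper=[0, 0, 0, 0, 0, 0, 0, 0, 0, 0, 0, 0, 0])

```text
time: 10.2
tool_pos: [0.5423, 0.2233, 0.0417]
tcp_rot: [0.062, 3.14, 0.001]
wrist_force: [0.2, 1.0, 0.4]
width: -0.001
grip_force: 0.5
```

```bash
cat > m.py <<'E'
from h import *
from workcell import read_state
s=read_state();print(s['time'],bd(s['tool_pos']),s['tool_pos'],s['wrist_force'])
print(knob(vision.read_camera('scene')))
E
python3 m.py
```

```text
10.2 [-22.6 173.8] [0.54229619 0.22333052 0.04169651] [0.16286908 0.9946836  0.43116096]
[(104, array([380.7, 309.6]), array([ 91.9, 162.2]))]
```

Contact is solid now: the TCP sits about 16 mm behind the plate at 1 N. I'll push on to just before the ridge.

Request:
jog_arm(turn=[[0, 0, 0], [0, 0, 0], [0, 0, 0], [0, 0, 0], [0, 0, 0], [0, 0, 0], [0, 0, 0], [0, 0, 0], [0, 0, 0], [0, 0, 0], [0, 0, 0], [0, 0, 0], [0, 0, 0]], delta_pos=[[0, -0.006, 0], [0, -0.006, 0], [0, -0.006, 0], [0, -0.006, 0], [0, -0.006, 0], [0, -0.006, 0], [0, -0.006, 0], [0, -0.006, 0], [0, -0.006, 0], [0, -0.006, 0], [0, -0.006, 0], [0, -0.006, 0], [0, 0, 0]], gripper=[0, 0, 0, 0, 0, 0, 0, 0, 0, 0, 0, 0, 0])

```text
time: 11.33
tool_pos: [0.5387, 0.1505, 0.0409]
tcp_rot: [-0.063, -3.14, 0.001]
wrist_force: [-0.1, -0.0, -0.6]
width: -0.001
grip_force: 0.0
```

```bash
python3 m.py
```

```text
11.3333 [-23.3 100.8] [0.53873734 0.15045266 0.04091428] [-0.06841923 -0.02387191 -0.6284483 ]
[(104, array([343.5, 293.9]), array([91.4, 88.2]))]
```

Request:
jog_arm(turn=[[0, 0, 0], [0, 0, 0], [0, 0, 0], [0, 0, 0]], delta_pos=[[0, -0.002, 0], [0, -0.002, 0], [0, -0.002, 0], [0, -0.002, 0]], gripper=[0, 0, 0, 0])

```text
time: 11.72
tool_pos: [0.5386, 0.1438, 0.041]
tcp_rot: [-0.061, -3.141, -0.0]
wrist_force: [0.7, 0.7, -0.2]
width: -0.001
grip_force: 0.4
```

Request:
jog_arm(turn=[[0, 0, 0], [0, 0, 0]], delta_pos=[[0, -0.002, 0], [0, -0.002, 0]], gripper=[0, 0])

```text
time: 11.88
tool_pos: [0.5385, 0.1397, 0.041]
tcp_rot: [-0.061, -3.141, -0.0]
wrist_force: [-0.4, 0.3, -1.1]
width: 0.001
grip_force: 0.4
```

Request:
jog_arm(turn=[[0, 0, 0], [0, 0, 0]], delta_pos=[[0, -0.002, 0], [0, -0.002, 0]], gripper=[0, 0])

```text
time: 12.05
tool_pos: [0.5383, 0.1362, 0.041]
tcp_rot: [-0.062, -3.141, -0.002]
wrist_force: [-0.0, 7.3, -2.1]
width: -0.002
grip_force: 3.5
```

```bash
python3 m.py
```

```text
12.05 [-23.1  86.6] [0.5383461  0.13624749 0.04102178] [-0.02735538  7.32656094 -2.10984337]
[(103, array([337.5, 291.4]), array([91.4, 75.7]))]
```

Request:
jog_arm(turn=[[0, 0, 0], [0, 0, 0], [0, 0, 0]], delta_pos=[[0, -0.0015, 0], [0, -0.0015, 0], [0, -0.001, 0]], gripper=[0, 0, 0])

```text
time: 12.35
tool_pos: [0.5382, 0.133, 0.041]
tcp_rot: [-0.062, -3.141, -0.003]
wrist_force: [-0.5, 4.9, -1.4]
width: -0.001
grip_force: 2.6
```

Request:
jog_arm(turn=[[0, 0, 0], [0, 0, 0]], delta_pos=[[0, -0.001, 0], [0, -0.001, 0]], gripper=[0, 0])

```text
time: 12.52
tool_pos: [0.5381, 0.1303, 0.041]
tcp_rot: [-0.061, -3.141, -0.001]
wrist_force: [-0.8, 2.4, -1.2]
width: -0.0
grip_force: 1.5
```

```bash
python3 m.py
```

```text
12.5167 [-23.2  80.7] [0.53806164 0.13029549 0.04102326] [-0.78978517  2.43844061 -1.23887685]
[(104, array([334.6, 289. ]), array([88.8, 68.5]))]
```

Force is falling towards the crest, so I'll continue in 1 mm steps.

Request:
jog_arm(turn=[[0, 0, 0], [0, 0, 0]], delta_pos=[[0, -0.001, 0], [0, -0.001, 0]], gripper=[0, 0])

```text
time: 12.73
tool_pos: [0.538, 0.1273, 0.041]
tcp_rot: [-0.061, -3.141, 0.001]
wrist_force: [-0.3, 0.9, -0.2]
width: -0.004
grip_force: 0.2
```

```bash
python3 m.py
```

```text
12.7333 [-23.2  77.6] [0.53796383 0.12728318 0.04102022] [-0.31367111  0.85511    -0.2096125 ]
[(105, array([333.1, 288.5]), array([89.1, 65.4]))]
```

Request:
jog_arm(turn=[[0, 0, 0], [0, 0, 0]], delta_pos=[[0, -0.001, 0], [0, 0, 0]], gripper=[0, 0])

```text
time: 12.95
tool_pos: [0.5383, 0.1262, 0.0412]
tcp_rot: [0.062, 3.141, -0.001]
wrist_force: [0.9, 0.8, -0.1]
width: 0.002
grip_force: 0.0
```

```bash
python3 m.py
```

```text
12.95 [-22.8  76.5] [0.53826868 0.12617604 0.04121559] [ 0.8944464   0.82690532 -0.13853485]
[(102, array([328.9, 287.7]), array([91.1, 57.7]))]
```

The stop jumped about 8 mm to board y ≈ 53 and the push fell away, so it is seated (catch measured at 52.7). Next I back off, lift, and go round to the carton's -y end.

Request:
jog_arm(turn=[[0, 0, 0], [0, 0, 0], [0, 0, 0], [0, 0, 0], [0, 0, 0], [0, 0, 0], [0, 0, 0], [0, 0, 0]], delta_pos=[[0, 0.01, 0], [0, 0.01, 0], [0, 0, -0.024], [0, 0, -0.024], [0, 0, -0.024], [0, 0, -0.024], [0, 0, -0.024], [0, 0, 0]], gripper=[0, 0, 0, 0, 0, 0, 0, 0])

```text
time: 13.67
tool_pos: [0.5428, 0.1488, 0.1674]
tcp_rot: [0.06, 3.131, 0.004]
wrist_force: [1.1, -0.4, 0.9]
width: 0.0
grip_force: 0.0
```

Request:
jog_arm(turn=[[0, 0, 0], [0, 0, 0], [0, 0, 0], [0, 0, 0], [0, 0, 0], [0, 0, 0], [0, 0, 0], [0, 0, 0], [0, 0, 0], [0, 0, 0], [0, 0, 0], [0, 0, 0], [0, 0, 0], [0, 0, 0]], delta_pos=[[0, -0.0255, 0], [0, -0.0255, 0], [0, -0.0255, 0], [0, -0.0255, 0], [0, -0.0255, 0], [0, -0.0255, 0], [0, -0.0255, 0], [0, -0.0255, 0], [0, -0.0255, 0], [0, -0.0255, 0], [0, -0.0255, 0], [0, -0.0255, 0], [0, -0.0255, 0], [0, 0, 0]], gripper=[0, 0, 0, 0, 0, 0, 0, 0, 0, 0, 0, 0, 0, 0])

```text
time: 14.83
tool_pos: [0.5261, -0.1877, 0.1608]
tcp_rot: [0.065, 3.141, -0.003]
wrist_force: [-0.6, -0.1, -0.3]
width: 0.004
grip_force: 0.0
```

```bash
python3 m.py
python3 - <<'E'
from h import *
from workcell import read_state
from scipy.spatial.transform import Rotation as R
s=read_state();print(R.from_rotvec(s['tcp_rot']).as_matrix().round(3)[:2])
E
```

```text
14.8333 [ -22.7 -237.5] [ 0.52611563 -0.18767726  0.1607611 ] [-0.58970733 -0.11409561 -0.31047162]
[(87, array([328.8, 288. ]), array([91.8, 57.8]))]
[[-0.999  0.042 -0.   ]
 [ 0.042  0.999 -0.   ]]
```

Request:
jog_arm(turn=[[0, 0, 0], [0, 0, 0], [0, 0, 0], [0, 0, 0], [0, 0, 0], [0, 0, 0], [0, 0, 0], [0, 0, 0], [0, 0, 0], [0, 0, 0], [0, 0, 0], [0, 0, 0], [0, 0, 0]], delta_pos=[[0, 0, 0.0205], [0, 0, 0.0205], [0, 0, 0.0205], [0, 0, 0.0205], [0, 0, 0.0205], [0, 0, 0.0205], [0, 0, 0], [0, 0.006, 0], [0, 0.006, 0], [0, 0.006, 0], [0, 0.006, 0], [0, 0.006, 0], [0, 0.006, 0]], gripper=[0, 0, 0, 0, 0, 0, 0, 0, 0, 0, 0, 0, 0])

```text
time: 15.97
tool_pos: [0.5285, -0.1489, 0.0396]
tcp_rot: [0.06, 3.138, -0.004]
wrist_force: [-0.3, -4.4, 1.9]
width: 0.002
grip_force: 2.1
```

```bash
python3 m.py
python3 - <<'E'
from h import *
for n in ('top','scene'):cv2.imwrite(f'pics/{n}6.png',vision.read_camera(n)[:,:,::-1])
a=cv2.imread('pics/top6.png')[145:300,250:450];b=cv2.imread('pics/scene6.png')[170:300,190:360]
cv2.imwrite('pics/p6.png',np.hstack([cv2.resize(x,(400,310)) for x in(a,b)]))
E
```

```text
15.9667 [ -21.8 -198.7] [ 0.52853114 -0.14889934  0.03958416] [-0.29096474 -4.38862275  1.90811673]
[(71, array([328.8, 287.9]), array([91.7, 57.8]))]
```

View pics/p6.png

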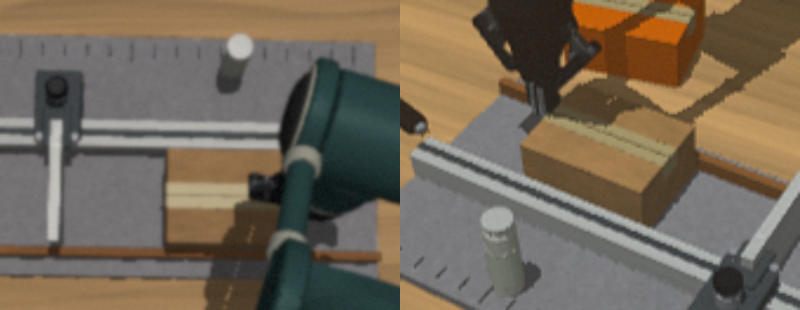

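The fingers push the carton's -y end squarely at about 4 N. Its +y end is at crop x=167, and the stop is still seated.

Request:
jog_arm(turn=[[0, 0, 0], [0, 0, 0], [0, 0, 0], [0, 0, 0], [0, 0, 0], [0, 0, 0], [0, 0, 0], [0, 0, 0], [0, 0, 0], [0, 0, 0], [0, 0, 0], [0, 0, 0], [0, 0, 0], [0, 0, 0], [0, 0, 0], [0, 0, 0], [0, 0, 0]], delta_pos=[[0, 0.006, 0], [0, 0.006, 0], [0, 0.006, 0], [0, 0.006, 0], [0, 0.006, 0], [0, 0.006, 0], [0, 0.006, 0], [0, 0.006, 0], [0, 0.006, 0], [0, 0.006, 0], [0, 0.006, 0], [0, 0.006, 0], [0, 0.006, 0], [0, 0.005, 0], [0, 0.004, 0], [0, 0.003, 0], [0, 0, 0]], gripper=[0, 0, 0, 0, 0, 0, 0, 0, 0, 0, 0, 0, 0, 0, 0, 0, 0])

```text
time: 17.53
tool_pos: [0.5304, -0.0575, 0.0378]
tcp_rot: [-0.061, -3.14, -0.002]
wrist_force: [0.2, -1.3, 0.9]
width: -0.001
grip_force: 0.5
```

```bash
python3 m.py
cat > gap.py <<'E'
from h import *
# brown carton +y end and plate in the top view, along lane rows
im=vision.read_camera('top');cv2.imwrite('pics/top_last.png',im[:,:,::-1])
hsv=cv2.cvtColor(im,cv2.COLOR_RGB2HSV)
for v in (224,230,236,250,256):
    row=hsv[v,240:430].astype(int)
    br=np.where((row[:,1]>70)&(row[:,2]>60))[0]+240
    wh=np.where((row[:60,1]<40)&(row[:60,2]>150))[0]+240
    print(v,[bd(ray('top',u,v,z))[1] for u,z in((br.min()-.5 if len(br) else 0,.072),(wh.max()+.5 if len(wh) else 0,.077),(wh.min()-.5 if len(wh) else 0,.077))])
E
python3 gap.py
```

```text
17.5333 [ -23.5 -107.3] [ 0.53043728 -0.05745944  0.03775375] [ 0.19633233 -1.33703168  0.88126342]
[(76, array([328.5, 288. ]), array([92. , 57.4]))]
224 [np.float64(27.5), np.float64(50.1), np.float64(60.5)]
230 [np.float64(27.2), np.float64(49.8), np.float64(60.1)]
236 [np.float64(26.9), np.float64(49.5), np.float64(59.8)]
250 [np.float64(28.3), np.float64(50.8), np.float64(61.1)]
256 [np.float64(28.1), np.float64(50.5), np.float64(60.8)]
```

Request:
jog_arm(turn=[[0, 0, 0], [0, 0, 0], [0, 0, 0], [0, 0, 0], [0, 0, 0]], delta_pos=[[0, 0.003, 0], [0, 0.003, 0], [0, 0.003, 0], [0, 0.003, 0], [0, 0, 0]], gripper=[0, 0, 0, 0, 0])

```text
time: 18.05
tool_pos: [0.5309, -0.0458, 0.0378]
tcp_rot: [-0.061, -3.14, -0.001]
wrist_force: [0.0, 0.8, -0.4]
width: 0.001
grip_force: 0.0
```

```bash
python3 m.py; python3 gap.py
```

```text
18.05 [-23.5 -95.5] [ 0.53089045 -0.04575436  0.03776239] [ 0.03512936  0.76212047 -0.44692892]
[(73, array([328.3, 288.4]), array([93. , 57.5]))]
224 [np.float64(42.1), np.float64(50.1), np.float64(60.5)]
230 [np.float64(39.7), np.float64(49.8), np.float64(60.1)]
236 [np.float64(39.4), np.float64(49.5), np.float64(59.8)]
250 [np.float64(40.8), np.float64(50.8), np.float64(61.1)]
256 [np.float64(40.5), np.float64(50.5), np.float64(60.8)]
```

Request:
jog_arm(turn=[[0, 0, 0], [0, 0, 0], [0, 0, 0]], delta_pos=[[0, 0.002, 0], [0, 0.0015, 0], [0, 0.0015, 0]], gripper=[0, 0, 0])

```text
time: 18.4
tool_pos: [0.5316, -0.0418, 0.0382]
tcp_rot: [0.062, 3.141, -0.001]
wrist_force: [0.3, -2.3, -1.0]
width: -0.001
grip_force: 1.2
```

```bash
python3 m.py; python3 gap.py
```

```text
18.4 [-23.  -91.5] [ 0.5315571  -0.0417782   0.03818245] [ 0.32056763 -2.34890617 -1.04789528]
[(63, array([328.5, 288.5]), array([93.1, 57.9]))]
224 [np.float64(46.3), np.float64(50.1), np.float64(60.5)]
230 [np.float64(43.9), np.float64(49.8), np.float64(60.1)]
236 [np.float64(41.5), np.float64(49.5), np.float64(59.8)]
250 [np.float64(44.9), np.float64(50.8), np.float64(61.1)]
256 [np.float64(44.6), np.float64(50.5), np.float64(60.8)]
```

Request:
jog_arm(turn=[[0, 0, 0], [0, 0, 0]], delta_pos=[[0, 0.001, 0], [0, 0.001, 0]], gripper=[0, 0])

```text
time: 18.67
tool_pos: [0.5316, -0.0397, 0.0382]
tcp_rot: [0.062, 3.141, -0.0]
wrist_force: [0.6, -3.0, 0.8]
width: 0.001
grip_force: 1.3
```

```bash
python3 m.py; python3 gap.py
```

```text
18.6667 [-23.  -89.5] [ 0.53161635 -0.03973969  0.03816726] [ 0.5887845  -2.99513169  0.7812203 ]
[(74, array([328.8, 288.1]), array([92. , 57.9]))]
224 [np.float64(46.3), np.float64(50.1), np.float64(60.5)]
230 [np.float64(48.0), np.float64(49.8), np.float64(60.1)]
236 [np.float64(45.6), np.float64(49.5), np.float64(59.8)]
250 [np.float64(47.0), np.float64(50.8), np.float64(61.1)]
256 [np.float64(46.7), np.float64(50.5), np.float64(60.8)]
```

Request:
jog_arm(turn=[[0, 0, 0], [0, 0, 0]], delta_pos=[[0, 0.001, 0], [0, 0, 0]], gripper=[0, 0])

```text
time: 18.93
tool_pos: [0.5317, -0.0385, 0.0381]
tcp_rot: [0.062, 3.141, -0.0]
wrist_force: [-0.3, -2.9, 0.9]
width: -0.004
grip_force: 1.1
```

Request:
jog_arm(turn=[[0, 0, 0], [0, 0, 0]], delta_pos=[[0, 0.001, 0], [0, 0, 0]], gripper=[0, 0])

```text
time: 19.1
tool_pos: [0.5317, -0.0375, 0.0382]
tcp_rot: [0.061, 3.141, -0.0]
wrist_force: [0.5, -2.4, 0.7]
width: -0.004
grip_force: 1.2
```

```bash
python3 m.py; python3 gap.py
```

```text
19.1 [-23.  -87.3] [ 0.53171183 -0.03750865  0.03815793] [ 0.47001054 -2.3519734   0.74550911]
[(79, array([328.7, 287.9]), array([91.7, 57.6]))]
224 [np.float64(48.4), np.float64(50.1), np.float64(60.5)]
230 [np.float64(48.0), np.float64(49.8), np.float64(60.1)]
236 [np.float64(45.6), np.float64(49.5), np.float64(59.8)]
250 [np.float64(47.0), np.float64(50.8), np.float64(61.1)]
256 [np.float64(48.8), np.float64(50.5), np.float64(60.8)]
```

Request:
jog_arm(turn=[[0, 0, 0], [0, 0, 0]], delta_pos=[[0, 0.001, 0], [0, 0, 0]], gripper=[0, 0])

```text
time: 19.37
tool_pos: [0.5317, -0.0365, 0.0382]
tcp_rot: [0.062, 3.141, -0.0]
wrist_force: [0.5, -2.2, 0.5]
width: 0.003
grip_force: 1.3
```

Request:
jog_arm(turn=[[0, 0, 0], [0, 0, 0]], delta_pos=[[0, 0.0007, 0], [0, 0, 0]], gripper=[0, 0])

```text
time: 19.53
tool_pos: [0.5317, -0.036, 0.0381]
tcp_rot: [0.061, 3.141, -0.0]
wrist_force: [0.0, -3.2, -0.1]
width: 0.003
grip_force: 1.7
```

```bash
python3 m.py; python3 gap.py
python3 - <<'E'
from h import *
a=cv2.imread('pics/top_last.png')[180:290,250:410];b=vision.read_camera('scene')[190:310,240:400][:,:,::-1]
cv2.imwrite('pics/p7.png',np.hstack([cv2.resize(x,(400,290),interpolation=cv2.INTER_CUBIC) for x in(a,b)]))
E
```

```text
19.5333 [-23.1 -85.7] [ 0.53168885 -0.03596616  0.03813223] [ 0.02838419 -3.18878476 -0.05942844]
[(63, array([329.3, 289.1]), array([93.8, 59.9]))]
224 [np.float64(48.4), np.float64(50.1), np.float64(60.5)]
230 [np.float64(48.0), np.float64(49.8), np.float64(62.2)]
236 [np.float64(47.7), np.float64(49.5), np.float64(61.9)]
250 [np.float64(49.1), np.float64(50.8), np.float64(61.1)]
256 [np.float64(48.8), np.float64(50.5), np.float64(60.8)]
```

View pics/p7.png

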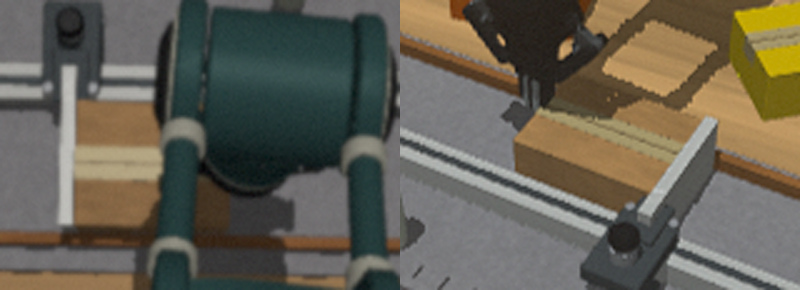

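The carton lies flush against the plate in both views and the stop is just beginning to take load. I'll withdraw.

Request:
jog_arm(turn=[[0, 0, 0], [0, 0, 0], [0, 0, 0], [0, 0, 0], [0, 0, 0], [0, 0, 0], [0, 0, 0], [0, 0, 0], [0, 0, 0], [0, 0, 0], [0, 0, 0], [0, 0, 0], [0, 0, 0], [0, 0, 0]], delta_pos=[[0, -0.005, 0], [0, -0.01, 0], [0, -0.01, 0], [0, -0.01, 0], [0, 0, -0.025], [0, 0, -0.025], [0, 0, -0.025], [0, 0, -0.025], [0, 0, -0.025], [0, -0.03, 0], [0, -0.03, 0], [0, -0.03, 0], [0, 0, 0], [0, 0, 0]], gripper=[0, 0, 0, 0, 0, 0, 0, 0, 0, 0, 0, 0, 0, 0])

```text
time: 20.85
tool_pos: [0.5264, -0.1627, 0.163]
tcp_rot: [-0.067, -3.141, -0.001]
wrist_force: [0.5, 0.5, 0.0]
width: 0.0
grip_force: 0.0
```

```bash
python3 m.py; python3 gap.py
```

```text
20.85 [ -23.4 -212.6] [ 0.5263937  -0.16274376  0.16300771] [0.48582909 0.48618565 0.01705935]
[(79, array([329.3, 288.2]), array([91.7, 58.9]))]
224 [np.float64(48.4), np.float64(50.1), np.float64(60.5)]
230 [np.float64(48.0), np.float64(49.8), np.float64(62.2)]
236 [np.float64(47.7), np.float64(49.5), np.float64(61.9)]
250 [np.float64(49.1), np.float64(50.8), np.float64(61.1)]
256 [np.float64(48.8), np.float64(50.5), np.float64(60.8)]
```

Run:
```python
from h import *
def c(f,box,t,z):
    g=cv2.imread(f).max(2)[box[1]:box[3],box[0]:box[2]];m=(g<t);v,u=np.nonzero(m)
    u=u.mean()+box[0];v=v.mean()+box[1];return m.sum(),u,v,bd(ray('top',u,v,z))
print(c('pics/top0.png',(205,175,228,200),35,.087));print(c('pics/top_last.png',(262,178,295,205),35,.087))
print(c('pics/top6.png',(262,178,295,205),35,.087))
g=cv2.imread('pics/top0.png').max(2)[186:202,266:296];print(g[5:12].mean(0).round())
print([float(bd(ray('top',u,194,.036))[1]) for u in (275,280,285)])
print([float(bd(ray('top',u,187,.014))[1]) for u in (270,280,291)])
```

```text
(np.int64(113), np.float64(215.1150442477876), np.float64(189.0796460176991), array([ 84.1, 184.4]))
(np.int64(49), np.float64(277.14285714285717), np.float64(192.59183673469389), array([79.1, 55.9]))
(np.int64(50), np.float64(277.76), np.float64(192.26), array([79.8, 54.6]))
[100.  99.  90.  64.  58.  65.  85.  99. 117. 133. 120. 102.  86.  69.
  64.  80.  97. 114. 132. 122. 103.  90.  77.  65.  60.  68.  93. 100.
 100. 100.]
[64.5, 53.6, 42.7]
[77.8, 55.6, 31.1]
```

By both cameras the stop sits about 1 mm towards +y of where it first seated. That is inside the tolerance, but I'll nudge it back gently from the +y side to gain margin.

Request:
jog_arm(turn=[[0, 0, 0], [0, 0, 0], [0, 0, 0], [0, 0, 0], [0, 0, 0], [0, 0, 0], [0, 0, 0], [0, 0, 0], [0, 0, 0], [0, 0, 0], [0, 0, 0], [0, 0, 0], [0, 0, 0], [0, 0, 0]], delta_pos=[[0, 0.0255, 0], [0, 0.0255, 0], [0, 0.0255, 0], [0, 0.0255, 0], [0, 0.0255, 0], [0, 0.0255, 0], [0, 0.0255, 0], [0, 0.0255, 0], [0, 0.0255, 0], [0, 0.0255, 0], [0, 0.0255, 0], [0, 0.0255, 0], [0, 0, 0], [0, 0, 0]], gripper=[0, 0, 0, 0, 0, 0, 0, 0, 0, 0, 0, 0, 0, 0])

```text
time: 22.12
tool_pos: [0.538, 0.1469, 0.1628]
tcp_rot: [-0.055, -3.14, 0.0]
wrist_force: [0.2, -0.3, 0.2]
width: 0.002
grip_force: 0.0
```

Request:
jog_arm(turn=[[0, 0, 0], [0, 0, 0], [0, 0, 0], [0, 0, 0], [0, 0, 0], [0, 0, 0], [0, 0, 0], [0, 0, 0]], delta_pos=[[0, 0, 0.0205], [0, 0, 0.0205], [0, 0, 0.0205], [0, 0, 0.0205], [0, 0, 0.0205], [0, 0, 0.018], [0, 0, 0], [0, 0, 0]], gripper=[0, 0, 0, 0, 0, 0, 0, 0])

```text
time: 22.78
tool_pos: [0.5372, 0.1441, 0.0415]
tcp_rot: [-0.062, -3.138, 0.001]
wrist_force: [-0.5, 0.6, 0.2]
width: 0.001
grip_force: 0.0
```

```bash
python3 m.py
```

```text
22.7833 [-24.6  94.4] [0.53723837 0.14409105 0.04147355] [-0.5159527   0.559083    0.20110474]
[(92, array([329.2, 288. ]), array([91.4, 58.5]))]
```

Request:
jog_arm(turn=[[0, 0, 0], [0, 0, 0], [0, 0, 0], [0, 0, 0], [0, 0, 0], [0, 0, 0], [0, 0, 0]], delta_pos=[[0, -0.006, 0], [0, -0.006, 0], [0, -0.005, 0], [0, -0.003, 0], [0, -0.002, 0], [0, -0.001, 0], [0, 0, 0]], gripper=[0, 0, 0, 0, 0, 0, 0])

```text
time: 23.42
tool_pos: [0.538, 0.1217, 0.0428]
tcp_rot: [0.062, 3.141, 0.0]
wrist_force: [1.2, -0.0, -0.3]
width: -0.004
grip_force: 0.0
```

Request:
jog_arm(turn=[[0, 0, 0], [0, 0, 0]], delta_pos=[[0, -0.0005, 0], [0, 0, 0]], gripper=[0, 0])

```text
time: 23.58
tool_pos: [0.5378, 0.1216, 0.0426]
tcp_rot: [-0.061, -3.141, 0.0]
wrist_force: [-0.5, 0.2, 0.6]
width: -0.004
grip_force: 0.0
```

```bash
python3 m.py
```

```text
23.5833 [-23.1  71.9] [0.53781833 0.12155674 0.04255375] [-0.51419116  0.2295219   0.58177192]
[(93, array([329.4, 288.1]), array([91.5, 59. ]))]
```

Request:
jog_arm(turn=[[0, 0, 0], [0, 0, 0]], delta_pos=[[0, -0.0007, 0], [0, 0, 0]], gripper=[0, 0])

```text
time: 23.8
tool_pos: [0.5377, 0.1209, 0.0425]
tcp_rot: [-0.061, -3.141, 0.0]
wrist_force: [0.1, -0.4, -0.3]
width: -0.001
grip_force: 0.0
```

Request:
jog_arm(turn=[[0, 0, 0], [0, 0, 0]], delta_pos=[[0, -0.0007, 0], [0, 0, 0]], gripper=[0, 0])

```text
time: 23.97
tool_pos: [0.5377, 0.1201, 0.0425]
tcp_rot: [-0.061, -3.141, 0.0]
wrist_force: [-0.4, 0.2, -0.7]
width: -0.0
grip_force: 0.0
```

```bash
python3 m.py
```

```text
23.9667 [-23.1  70.4] [0.53774045 0.12007195 0.04253819] [-0.3519556   0.1917644  -0.65117561]
[(97, array([329.1, 288.1]), array([91.7, 58.4]))]
```

Request:
jog_arm(turn=[[0, 0, 0], [0, 0, 0]], delta_pos=[[0, -0.0007, 0], [0, 0, 0]], gripper=[0, 0])

```text
time: 24.18
tool_pos: [0.5378, 0.1193, 0.0426]
tcp_rot: [0.061, 3.141, -0.0]
wrist_force: [0.1, -0.5, -0.1]
width: -0.001
grip_force: 0.0
```

Request:
jog_arm(turn=[[0, 0, 0], [0, 0, 0]], delta_pos=[[0, -0.0007, 0], [0, 0, 0]], gripper=[0, 0])

```text
time: 24.35
tool_pos: [0.5378, 0.119, 0.0426]
tcp_rot: [0.062, 3.141, 0.001]
wrist_force: [0.4, 1.8, -0.7]
width: 0.0
grip_force: 0.8
```

Request:
jog_arm(turn=[[0, 0, 0], [0, 0, 0]], delta_pos=[[0, -0.0007, 0], [0, 0, 0]], gripper=[0, 0])

```text
time: 24.52
tool_pos: [0.5378, 0.1185, 0.0426]
tcp_rot: [0.062, 3.141, 0.001]
wrist_force: [0.7, 3.1, -0.7]
width: -0.001
grip_force: 1.6
```

```bash
python3 m.py
```

```text
24.5167 [-23.   68.8] [0.53775507 0.11845947 0.04259573] [ 0.69573171  3.10874318 -0.69682304]
[(90, array([328.9, 288. ]), array([91.7, 58. ]))]
```

Request:
jog_arm(turn=[[0, 0, 0], [0, 0, 0]], delta_pos=[[0, -0.0007, 0], [0, 0, 0]], gripper=[0, 0])

```text
time: 24.73
tool_pos: [0.5377, 0.1175, 0.0426]
tcp_rot: [0.062, 3.141, 0.0]
wrist_force: [0.3, 3.5, -1.1]
width: -0.0
grip_force: 1.7
```

Request:
jog_arm(turn=[[0, 0, 0], [0, 0, 0], [0, 0, 0], [0, 0, 0], [0, 0, 0], [0, 0, 0], [0, 0, 0], [0, 0, 0], [0, 0, 0], [0, 0, 0]], delta_pos=[[0, 0.005, 0], [0, 0.01, 0], [0, 0.01, 0], [0, 0, -0.02], [0, 0, -0.025], [0, 0, -0.025], [0, 0, -0.025], [0, 0, -0.025], [0, 0, 0], [0, 0, 0]], gripper=[0, 0, 0, 0, 0, 0, 0, 0, 0, 0])

```text
time: 25.57
tool_pos: [0.5404, 0.1433, 0.1649]
tcp_rot: [0.06, 3.136, 0.001]
wrist_force: [-0.0, -0.4, -0.7]
width: -0.002
grip_force: 0.0
```

```bash
python3 m.py; python3 gap.py
```

```text
25.5667 [-21.4  93.8] [0.54036947 0.14331934 0.16493278] [-0.01773106 -0.44628277 -0.70344428]
[(91, array([328.5, 287.7]), array([91.4, 57.1]))]
224 [np.float64(90.1), np.float64(622.8), np.float64(622.8)]
230 [np.float64(87.6), np.float64(621.6), np.float64(621.6)]
236 [np.float64(85.1), np.float64(47.4), np.float64(55.7)]
250 [np.float64(76.0), np.float64(617.6), np.float64(617.6)]
256 [np.float64(75.6), np.float64(616.4), np.float64(616.4)]
```

```bash
python3 -c "
from workcell import ticket;print(ticket.finish_job())"
```

```text
the job is handed in; nothing more can be done
None
```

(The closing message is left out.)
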